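Rebuild row of rollers in reverse order

TASK

The four rollers of a stripped printer unit lie side by side on the steel rack in the order they came out. Transfer them all to the empty plywood rack in reverse order for reassembly: as you look from the robot, the leftmost roller on the steel rack goes into the rightmost slot of the plywood rack, the second from left into the second from right, and so on. Each must lie fully down in both V blocks of its slot, roughly centred lengthwise, with its ends overhanging about equally.

Things in the scene. Friction and masses are not known exactly. Their poses are not given: they have to be found in the camera images.
- drum_cyan_axis (a point): point on the axis, at mid length, of the light blue drum: a smooth tube, sleeve diameter 30 mm, 36 mm toothed flange at one end, 36 mm end piece and stub shaft at the other, 280 mm long, 0.12 kg. y runs along the axis. Starts in saddle_a. Seated in a saddle or slot its axis is 51 mm above the rack's underside. Grip across the sleeve at mid length.
- mag_roller_axis (a point): axis point of the thin magnetic roller: a smooth whitish-silver rod, the thinnest of the four, sleeve diameter 18 mm, with a 22 mm end piece at one end, 250 mm long, 0.18 kg. The point lies on the axis at mid length; y runs along the axis. At the start it lies in saddle_b. Seated in a saddle or slot its axis is 43 mm above the rack's underside. Grip the sleeve across at mid length.
- drum_black_axis (a point): point on the axis, at mid length, of the black drum: a smooth tube, sleeve diameter 24 mm, 30 mm toothed flange at one end, 30 mm end piece and stub shaft at the other, 280 mm long, 0.12 kg. y runs along the axis. Starts in saddle_c. Seated in a saddle or slot its axis is 47 mm above the rack's underside. Grip across the sleeve at mid length.
- drum_green_axis (a point): point on the axis, at mid length, of the green drum: a smooth tube, sleeve diameter 30 mm, 36 mm toothed flange at one end, 36 mm end piece and stub shaft at the other, 280 mm long, 0.12 kg. y runs along the axis. Starts in saddle_d. Seated in a saddle or slot its axis is 51 mm above the rack's underside. Grip across the sleeve at mid length.
- saddle_a: fixed black saddle on the steel rack, the one in which the light blue drum starts; it stays and so records where the light blue drum began. Origin: mid-saddle, level with the rack's underside; x along the roller, y along the row. Two V blocks at x = -65 and 65 mm, V bottom 30 mm above the underside, rims 51, 42 wide, 45 deg walls, joined by a strip 9 mm high.
- saddle_b: fixed black saddle on the steel rack, the one in which the magnetic roller starts; it stays and so records where the magnetic roller began. Origin: mid-saddle, level with the rack's underside; x along the roller, y along the row. Two V blocks at x = -65 and 65 mm, V bottom 30 mm above the underside, rims 51, 42 wide, 45 deg walls, joined by a strip 9 mm high.
- saddle_c: fixed black saddle on the steel rack, the one in which the black drum starts; it stays and so records where the black drum began. Origin: mid-saddle, level with the rack's underside; x along the roller, y along the row. Two V blocks at x = -65 and 65 mm, V bottom 30 mm above the underside, rims 51, 42 wide, 45 deg walls, joined by a strip 9 mm high.
- saddle_d: fixed black saddle on the steel rack, the one in which the green drum starts; it stays and so records where the green drum began. Origin: mid-saddle, level with the rack's underside; x along the roller, y along the row. Two V blocks at x = -65 and 65 mm, V bottom 30 mm above the underside, rims 51, 42 wide, 45 deg walls, joined by a strip 9 mm high.
- strip_rack: steel rack, a board 160 x 300 x 6 mm fixed on the 3 mm bench mat, which carries the four black saddles at y = -114, -38, +38, +114 mm in any order. Origin: centre of its underside; x along the rollers, y along the row (towards the robot's left, the rack turned by at most 0.25 rad), z up. The low strips at its ends are 11 mm high.
- build_rack: empty plywood rack, board 160 x 300 x 6 mm, fixed left or right of the steel one. Origin: centre of underside; x along rollers, y along the row to the robot's left (turned up to 0.25 rad), z up. Four grey slots at y = -114, -38, 38, 114 mm: each a pair of V blocks at x = -65 and 65, V bottom 30 mm above underside, rims 51, 42 wide, 45 deg walls; between the blocks only the board.

How it is judged:
By the outcome, as a careful person would: the job done as asked, in the order asked, and still so for the second after the job is handed in, with the robot touching nothing.
It also fails if it takes over 120 s, if anything falls off the work surface, if the arm or the gripper's body presses on something with over 40 N, if the wrist force passes 120 N, or if a joint passes its speed limit or range.

ROBOT

A 6-joint arm with a two-finger parallel gripper is mounted at the origin on a cart in front of the work surface, level with it; the furniture and walls round the work are solid. World frame = base frame: x ahead of the robot, y to its left, z up, the work surface at z = 0. Lengths are in mm, angles in rad, forces in N, time in s.
With the tool pointing down it reaches from about 350 to 875 mm from the base axis. Payload 4.2 kg.
Tool frame: the origin (TCP) lies at the very end of the fingers, on their centre line; the grasp point (between the pads) lies 19 mm behind it; z points along the fingers, y is the line along which they close (so a half turn about z gives the same grasp; the last joint's range is limited). The gripper opens to 85 mm and grips with 20 to 120 N. Pads are 22 mm wide; open, the fingers measure 114 mm over their backs; the gripper's body (76 mm by 85 mm) begins 54 mm behind the grasp point. The pads swing forward as they close: fully open they stand 13 mm farther back than shut.
Start: joints at [1.483, 0.385, 0.008, 0, -1.194, -0.259], TCP at [212.398, 587.781, 231.312] pointing down, gripper open.
Joint ranges: [-3.14, 3.14], [-1.21, 2.06], [-1.07, 1.41], [-3.16, 2.05], [-2.99, -0.16], [-3.1, 3.1]. Speed limits (rad/s): [2.79, 2.79, 3.14, 3.14, 3.14, 3.14].

INTERFACE

Orientations are given as a unit quaternion [x, y, z, w].
In Python, from bench import arm, optics gives the robot as it stands. The module is installed in compiled form; this text tells all that it offers.
- The arm moves only by the tool step_arm, never from a script. Its argument "motion" is a list of rows, each an object with "dr": the turn, a rotation vector about the tool's x, y, z in units of 8 degrees (1.0 is 8 degrees), a list of three; "slide": the shift along the tool's x, y, z in mm, a list of three; "jaw": the finger opening in mm, from 0 to 85.4. A call has exactly 8 rows; each row is the pose to reach, as a shift and turn from the pose commanded when the call began, along the tool's axes at that moment; what a row does not reach only later rows make up. A row lasts 1/8 s, in which the tool goes at most 62.5 mm and 10.7 degrees, less where a joint would pass 70% of its speed; a pose out of reach is approached as far as the arm can. A call with a gripper value outside its range is refused whole. The fingers move at their own pace and stop on an object; the grip force is fixed at half the most. Time passes only in rows, so rows that repeat a pose let the fingers close, or fill a call up. It gives the time, the measured TCP pose, the force, the opening and the grip force at its end, in the units of the state.
- arm.read_state(): the state, without advancing time (a new reading comes with each control period).
- optics.get_image(name): name is "side" or "top" or "wrist"; returns the picture (384x512x3 uint8, blue, green, red); there is no depth.
- optics.camera_info(name): a dict with "camera_matrix" (3x3 intrinsics, pixels), "view" (4x4, takes a point from world to camera coordinates); the wrist camera has in their place "T_tool_cam" (4x4, takes a point from camera to tool coordinates, whose origin is the TCP and whose axes are the flange's). Camera axes: x right, y up, looking along -z (the intrinsics and any distortion apply to the point x, -y, -z); pixel columns grow to the right and rows downward; lengths in mm; the calibration is good to about 2 mm. The wrist camera is an equidistant fisheye: a pixel r from the principal point sees the ray r / f radians off the axis. A picture is of the moment at which its call begins: read the wrist's pose just before it. camera_info takes no time and is no camera call.
- arm.job_done(): hands the job in; it is judged then, once.
The state is a dict: "clock": time; "joints": joint angles; "joint_vel": joint speeds; "joint_efforts": joint torques, N m; "position": TCP position; "ee_rot": TCP orientation; "contact_force": force on the tool from outside, world axes, zero at the start; "wrist_torque": the same for the moment, N m; "gripper_width": finger opening in mm; "grasp_force": force on a finger pad.
Only numpy, scipy, OpenCV 4.12 (cv2) and the standard library are available. Lean on these libraries where they do the work, as an engineer would, in place of code of your own. Each camera call takes 0.05 s, during which the arm holds its last target. There are 200 camera calls.

## Working session

There is one attempt and no reset: what is moved stays moved. The work goes in short steps, Python scripts to look and compute and a tool call to move; the robot and the scene stay as the last step left them, time stands still between calls to the robot, and variables do not carry over. Pictures are saved under pics/ and viewed, at most 14 in all, crops included, and the job is handed in when it is done.

Besides the shell and the picture viewer there is one more tool, called in YAML: its name, and indented under it one key for each argument. step_arm: Moves the arm, as the interface text tells. Its arguments: {"type":"object","properties":{"motion":{"type":"array","items":{"type":"object","properties":{"dr":{"type":"array","items":{"type":"number"}},"slide":{"type":"array","items":{"type":"number"}},"jaw":{"type":"number"}}}}},"required":["motion"]}

```bash
mkdir -p pics; ls; python3 - <<'E'
from bench import arm, optics
import cv2
s=arm.read_state(); print(s)
for n in("top","side","wrist"):
    im=optics.get_image(n); cv2.imwrite(f"pics/{n}0.png",im); print(n,optics.camera_info(n))
a=[cv2.imread(f"pics/{n}0.png") for n in("top","side","wrist")]
E
```

```text
pics
{'clock': 0.0, 'joints': array([ 1.48257670e+00,  3.85582439e-01,  6.63836320e-03, -5.20571162e-04,
       -1.19402316e+00, -2.58586310e-01]), 'joint_vel': array([ 2.20257565e-03,  9.11779914e-05, -1.23762679e-03, -1.17110969e-03,
        4.19030891e-04, -3.25624085e-04]), 'joint_efforts': array([ 1.83671714e-04, -3.92286837e+01,  1.88403797e+01,  4.18612093e+00,
       -4.70003040e-03,  1.36151741e-06]), 'position': array([212.22033814, 587.24290761, 230.20767994]), 'ee_rot': array([ 9.84986158e-01, -1.72629755e-01, -1.48696066e-04,  1.10210260e-03]), 'contact_force': array([ 0.40542915, -0.41301935, -0.49887002]), 'wrist_torque': array([ 0.00699067, -0.0049305 ,  0.02807396]), 'grasp_force': 0.0, 'gripper_width': 85.32220790226079}
top {'camera_matrix': array([[369.4327996 ,   0.        , 257.22803547],
       [  0.        , 369.4327996 , 187.08706946],
       [  0.        ,   0.        ,   1.        ]]), 'view': array([[-1.71776854e-02, -9.99758083e-01, -1.37368869e-02,
         8.26717931e-01],
       [ 9.88151313e-01, -1.90708034e-02,  1.52293423e-01,
        -5.10824777e+0
[... 538 characters left out ...]
 [ 1.06086890e-02,  9.27014573e-01,  3.74875229e-01,
        -1.12283083e+03],
       [ 0.00000000e+00,  0.00000000e+00,  0.00000000e+00,
         1.00000000e+00]])}
wrist {'camera_matrix': array([[297.31863964,   0.        , 256.51561814],
       [  0.        , 297.31863964, 188.88566192],
       [  0.        ,   0.        ,   1.        ]]), 'T_tool_cam': array([[-7.64576614e-04,  9.45674940e-01,  3.25112787e-01,
         8.41437866e+01],
       [ 9.99999707e-01,  7.31065984e-04,  2.25231405e-04,
        -6.71202194e-02],
       [-2.46832043e-05,  3.25112864e-01, -9.45675222e-01,
        -1.42243259e+02],
       [ 0.00000000e+00,  0.00000000e+00,  0.00000000e+00,
         1.00000000e+00]])}
```

View pics/top0.png

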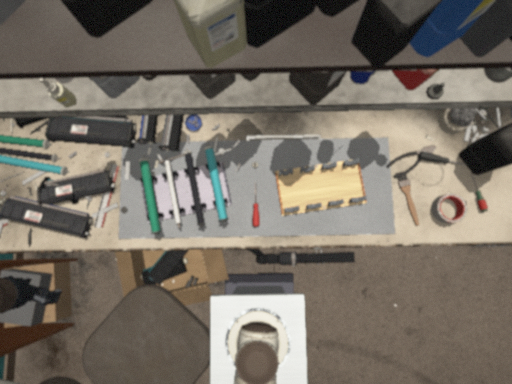

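View pics/side0.png

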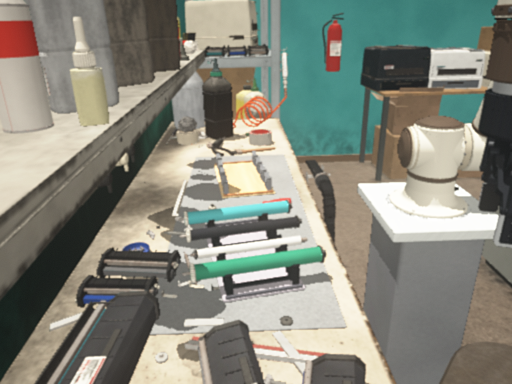

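View pics/wrist0.png

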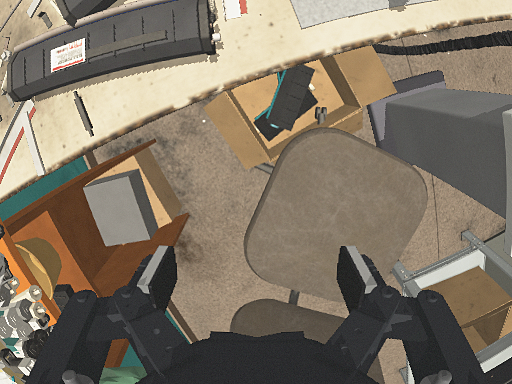

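The top view shows the steel rack on the left, around pixel (187,192). Its rollers run, left to right, green, silver, black, cyan. The plywood rack is on the right at (321,188). Green therefore goes to slot y=-114, mag to -38, black to +38 and cyan to +114. Next I survey with the wrist camera.

```bash
cat > h.py <<'E'
import numpy as np, cv2
from bench import arm, optics
from scipy.spatial.transform import Rotation as R
def ray(name,uv,pose=None):
    c=optics.camera_info(name);K=np.array(c["camera_matrix"])
    a=(uv[0]-K[0,2])/K[0,0];b=(uv[1]-K[1,2])/K[1,1]
    if name=="wrist":
        r=np.hypot(a,b)+1e-12;d=np.array([np.sin(r)*a/r,-np.sin(r)*b/r,-np.cos(r)])
        T=np.eye(4);T[:3,:3]=R.from_quat(pose[1]).as_matrix();T[:3,3]=pose[0]
        M=T@np.array(c["T_tool_cam"])
    else: d=np.array([a,-b,-1.]);M=np.linalg.inv(c["view"])
    d=M[:3,:3]@d
    return M[:3,3],d/np.linalg.norm(d)
def onz(name,uv,z,pose=None):
    o,d=ray(name,uv,pose);return o+d*(z-o[2])/d[2]
def proj(name,P,pose=None):
    c=optics.camera_info(name);K=np.array(c["camera_matrix"])
    if name=="wrist":
        T=np.eye(4);T[:3,:3]=R.from_quat(pose[1]).as_matrix();T[:3,3]=pose[0]
        V=np.linalg.inv(T@np.array(c["T_tool_cam"]))
    else: V=np.array(c["view"])
    p=(V@np.append(P,1))[:3]*[1,-1,-1]
    if name=="wrist":
        t=np.arctan2(np.hypot(p[0],p[1]),p[2]);q=p[:2]/(np.hypot(p[0],p[1])+1e-12)*t
    else:q=p[:2]/p[2]
    return q*[K[0,0],K[1,1]]+K[:2,2]
def tri(rays):
    A=np.zeros((3,3));b=np.zeros(3)
    for o,d in rays:
        P=np.eye(3)-np.outer(d,d);A+=P;b+=P@o
    X=np.linalg.solve(A,b);return X,[np.linalg.norm(np.cross(X-o,d)) for o,d in rays]
def yawq(yaw): return R.from_euler('z',yaw)*R.from_euler('x',np.pi)
def go(*targets):
    """targets (x,y,z,yaw): print slide/dr from present measured pose"""
    s=arm.read_state();q=R.from_quat(s["ee_rot"])
    print("now",np.round(s["position"],1),"yaw",round(float(np.arctan2(*q.as_matrix()[[1,0],0])),4))
    for x,y,z,w in targets:
        print("slide",np.round(q.inv().apply(np.array([x,y,z])-s["position"]),1),"dr",np.round((q.inv()*yawq(w)).as_rotvec()/np.radians(8),2))
def shot(fn):
    s=arm.read_state();im=optics.get_image("wrist");cv2.imwrite(f"pics/{fn}.png",im)
    np.savez(f"{fn}.npz",p=s["position"],q=s["ee_rot"]);return im
def pose(fn):
    d=np.load(f"{fn}.npz");return d["p"],d["q"]
E
python3 - <<'E'
from h import *
for uv in [(187,192),(321,188)]: print(onz("top",uv,30))
for uv in [(144,163),(155,232),(211,150),(223,221)]: print(onz("top",uv,54))
go((400,250,330,0.0),(400,250,330,0.1))
E
```

```text
[499.66917606 234.63706761  30.        ]
[ 504.74333173 -228.0022584    30.        ]
[599.74883108 379.1505175   54.        ]
[363.33203473 335.2723041   54.        ]
[640.90833024 148.51205058  54.        ]
[395.88312753 107.82982666  54.        ]
now [212.3 587.4 230.5] yaw -0.347
slide [291.3 253.6 -99.1] dr [ 0.01  0.   -2.48]
slide [291.3 253.6 -99.1] dr [ 0.01  0.   -3.2 ]
```

```bash
python3 - <<'E'
from h import *
go((540,240,270,0.185),(540,-225,270,0))
E
```

```text
now [212.3 587.4 230.5] yaw -0.347
slide [426.3 215.3 -39.1] dr [ 0.01  0.   -3.81]
slide [584.5 652.6 -38.4] dr [ 0.01  0.   -2.48]
```

step_arm:
  motion:
    - {"dr": [0,0,-0.3],"slide": [40,20,-40],"jaw": 50}
    - {"dr": [0,0,-0.8],"slide": [95,47,-40],"jaw": 50}
    - {"dr": [0,0,-1.4],"slide": [150,75,-40],"jaw": 50}
    - {"dr": [0,0,-2.0],"slide": [205,103,-40],"jaw": 50}
    - {"dr": [0,0,-2.6],"slide": [260,131,-40],"jaw": 50}
    - {"dr": [0,0,-3.2],"slide": [315,159,-40],"jaw": 50}
    - {"dr": [0,0,-3.6],"slide": [370,187,-40],"jaw": 50}
    - {"dr": [0,0,-3.8],"slide": [426,215,-40],"jaw": 50}

```text
clock: 1.15
position: [540.9, 239.2, 271.2]
ee_rot: [0.996, 0.092, -0.0, -0.0]
contact_force: [0.9, 0.1, -0.2]
gripper_width: 49.8
grasp_force: 0.0
```

```bash
python3 - <<'E'
from h import *
go((540,240,270,.185)); im=shot("w1"); print(arm.read_state()["clock"])
E
```

```text
now [540.9 239.2 271.2] yaw 0.1851
slide [-0.7 -0.9  1.2] dr [-0.  0.  0.]
1.2
```

View pics/w1.png

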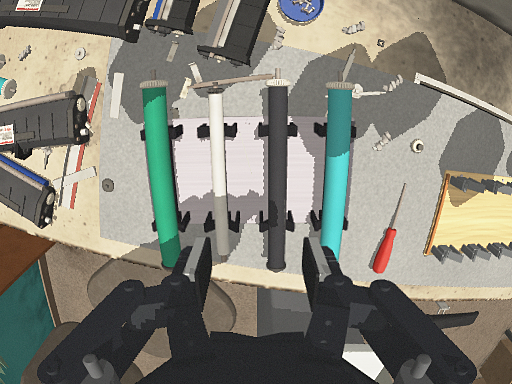

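Wrist view: all four rollers stand nearly vertical in the image. Green runs (154,85)-(172,268), silver (216,92)-(223,255), black (277,83)-(276,268) and cyan from (340,85), with its near end hidden by a finger. I take a second viewpoint, then views of the plywood rack.

```bash
python3 - <<'E'
from h import *
go((500,80,300,0.1))
E
```

```text
now [544.7 234.2 270.7] yaw 0.1795
slide [-71.5 143.8 -28.9] dr [ 0.02 -0.    0.57]
```

step_arm:
  motion:
    - {"dr": [0,0,0.1],"slide": [-9,18,-4],"jaw": 50}
    - {"dr": [0,0,0.2],"slide": [-18,37,-8],"jaw": 50}
    - {"dr": [0,0,0.3],"slide": [-27,56,-12],"jaw": 50}
    - {"dr": [0,0,0.4],"slide": [-36,75,-16],"jaw": 50}
    - {"dr": [0,0,0.5],"slide": [-45,94,-20],"jaw": 50}
    - {"dr": [0,0,0.6],"slide": [-54,113,-24],"jaw": 50}
    - {"dr": [0,0,0.6],"slide": [-63,132,-28],"jaw": 50}
    - {"dr": [0,0,0.6],"slide": [-69,149,-29],"jaw": 50}

```text
clock: 2.2
position: [499.0, 80.5, 300.8]
ee_rot: [0.999, 0.05, 0.0, -0.0]
contact_force: [-0.7, 0.4, 0.3]
gripper_width: 50.1
grasp_force: 0.0
```

```bash
python3 - <<'E'
from h import *
go((540,-190,270,0.1)); im=shot("w2")
E
```

```text
now [499.   80.5 300.8] yaw 0.0999
slide [ 13.8 273.2  30.7] dr [-0.   -0.01 -0.  ]
```

View pics/w2.png

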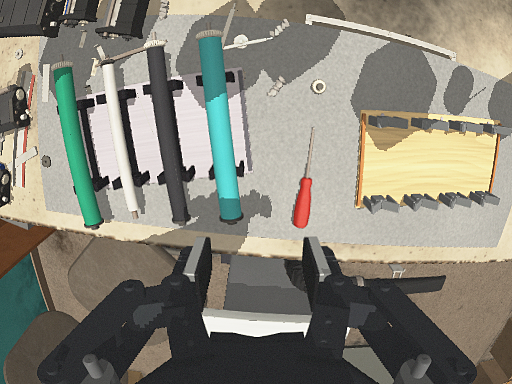

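The second view shows all roller ends (cyan (208,35)-(231,218)). The plywood rack is at right, (360,110)-(500,210). Now I move over the plywood rack.

step_arm:
  motion:
    - {"dr": [0,0,0],"slide": [2,40,4],"jaw": 50}
    - {"dr": [0,0,0],"slide": [4,85,8],"jaw": 50}
    - {"dr": [0,0,0],"slide": [6,130,12],"jaw": 50}
    - {"dr": [0,0,0],"slide": [8,175,16],"jaw": 50}
    - {"dr": [0,0,0],"slide": [10,220,20],"jaw": 50}
    - {"dr": [0,0,0],"slide": [12,255,26],"jaw": 50}
    - {"dr": [0,0,0],"slide": [14,273,30],"jaw": 50}
    - {"dr": [0,0,0],"slide": [14,273,30],"jaw": 50}

```text
clock: 3.25
position: [540.3, -189.3, 269.4]
ee_rot: [0.999, 0.049, -0.001, -0.0]
contact_force: [0.9, -0.1, 0.0]
gripper_width: 50.0
grasp_force: 0.0
```

```bash
python3 - <<'E'
from h import *
im=shot("w3");go((540,240,270,0.18))
cv2.imwrite("pics/w3b.png",cv2.resize(im[60:300,100:420],None,fx=2.5,fy=2.5,interpolation=cv2.INTER_CUBIC))
E
```

```text
now [ 540.4 -188.6  269.9] yaw 0.0994
slide [  42.1 -426.5   -0. ] dr [-0.    0.01 -0.58]
```

View pics/w3b.png

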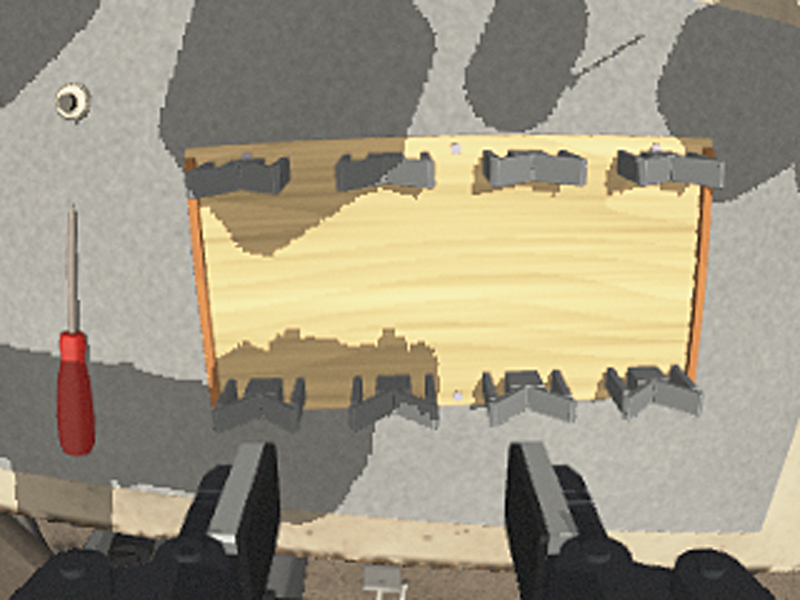

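The plywood rack is clear: its far edge runs (186,150)-(712,138) in the crop, and the V creases are visible. I print row profiles across the rollers to find their silhouette edges.

```bash
python3 - <<'E'
import cv2
for f,rows,xr in (("w1",(160,190),[(138,186),(203,240),(258,300),(320,362)]),("w2",(125,160),[(58,104),(105,142),(150,192),(203,246)])):
    im=cv2.imread(f"pics/{f}.png").astype(int)
    for r in rows:
        for a,b in xr:
            print(f,r,a,' '.join("%d/%d"%(p.mean(),p[2]-p[0]) for p in im[r,a:b]))
E
```

```text
w1 160 138 194/16 190/12 185/10 187/14 185/14 189/14 194/15 201/11 129/7 110/-7 91/-63 109/-66 117/-66 113/-78 122/-70 121/-76 124/-77 125/-77 129/-77 132/-78 128/-76 122/-73 123/-74 122/-69 118/-74 115/-67 107/-68 104/-62 101/-59 96/-51 87/-49 74/-40 62/-29 30/8 19/-4 100/8 141/11 215/14 233/8 227/10 227/10 225/9 227/10 227/10 226/10 227/11 224/10 226/9
w1 160 203 224/10 226/9 225/10 225/9 223/8 226/9 226/8 212/12 192/22 214/20 226/15 232/15 235/13 237/12 238/12 239/10 236/12 232/13 230/15 227/15 219/20 152/16 67/2 221/15 229/9 225/10 223/10 222/9 223/9 222/9 224/8 221/10 222/9 223/9 222/8 224/8 223/10
w1 160 258 223/10 222/11 222/10 222/10 237/9 119/9 133/6 134/10 137/8 147/10 56/0 48/2 56/0 64/1 65/1 70/2 76/2 78/0 74/-2 78/2 81/4 76/-1 80/4 77/2 75/2 73/1 72/1 57/3 71/3 168/12 238/10 226/10 225/10 224/9 226/11 225/9 226/10 224/10 224/10 226/10 226/8 225/11
w1 160 320 139/9 137/10 141/9 142/12 116/13 49/-13 81/-52 109/-71 120/-78 129/-84 143/-93 147/-97 155/-103 161/-108 167/-114 168/-117 171/-121 177/-120 178/-120 181/-120 179/-122 182/-123 178/-122 178/-123 180/-118 174/-122 170
[... 2932 characters left out ...]
 219/17 200/22 163/17 133/13 40/0 26/-2 31/-1 37/-2 34/-1 31/-1 20/-8 84/5 220/15 233/10 227/9 227/8 226/9
w2 160 150 222/11 220/10 220/10 219/9 218/9 220/8 219/9 219/8 221/9 223/7 230/8 228/15 30/-3 62/3 70/1 76/1 78/2 78/0 79/1 81/2 81/2 78/4 73/0 75/4 75/1 66/-2 63/1 55/-3 47/2 35/0 36/3 22/1 116/10 248/9 229/10 225/9 224/10 224/10 226/9 225/9 226/9 226/9
w2 160 203 230/8 228/8 229/8 227/8 228/9 225/9 228/9 227/8 235/13 193/5 110/-85 139/-99 151/-103 158/-105 165/-113 168/-116 173/-119 176/-122 176/-123 175/-123 179/-121 179/-121 175/-123 171/-120 171/-118 170/-117 164/-115 158/-107 149/-103 141/-96 123/-94 108/-70 233/20 226/12 222/8 223/10 232/10 187/16 134/12 133/12 150/14 235/9 229/10
```

```bash
cat > rollers.py <<'E'
from h import *
E1={"green":(147.2,170.7,150.6,173.4),"mag":(210.5,224.5,212.3,225.5),"black":(267.5,286.6,267.5,286.0),"cyan":(324.7,348.7,323.2,346.3)}
E2={"green":(60.5,79.5,67.5,86.5),"mag":(109.5,122.3,115.5,128.4),"black":(155.5,172,161.5,178.6),"cyan":(207.5,230.3,212.3,234.7)}
def plane(f,rows,e):
    ds=[]
    for r,(a,b) in zip(rows,(e[:2],e[2:])):
        o,d1=ray("wrist",(a,r),pose(f));o,d2=ray("wrist",(b,r),pose(f));ds.append(d1+d2)
        print("  w %.3f"%np.arccos(d1@d2),end='')
    n=np.cross(*ds);n/=np.linalg.norm(n);return n,n@o
ax={}
for k in E1:
    n1,c1=plane("w1",(160,190),E1[k]);n2,c2=plane("w2",(125,160),E2[k])
    P=[np.linalg.solve([n1,n2,[1,0,0]],[c1,c2,x]) for x in (400,500,600)]
    ax[k]=P[1],P[2]-P[1]
    print(k,np.round(P[1],1),"z400/600",np.round([P[0][2],P[2][2]],1),"yaw",round(np.arctan2(P[2][1]-P[0][1],200),4))
E
python3 rollers.py
```

```text
w 0.079  w 0.077  w 0.063  w 0.064green [500.  358.9  54.4] z400/600 [52.5 56.4] yaw 0.1833
  w 0.047  w 0.044  w 0.043  w 0.043mag [500.  282.1  45.1] z400/600 [47.2 43. ] yaw 0.1941
  w 0.064  w 0.062  w 0.055  w 0.057black [500.  204.8  48.6] z400/600 [43.3 54. ] yaw 0.1987
  w 0.081  w 0.078  w 0.076  w 0.075cyan [500.  126.8  53.4] z400/600 [52.8 53.9] yaw 0.2012
```

Axis heights of 54.4, 45.1, 48.6 and 53.4 mm match the expected 54, 46, 50 and 54, and the spacing matches too. I now rectify the images onto the z=54 plane (rims and axes) for the end points and the slots.

```bash
cat >> h.py <<'E'
def rect(fn,c,yaw,z,hx=170,hy=190,s=1.0):
    """orthographic view: up=+x', left=+y' in frame (c,yaw); pixel (col,row)=((hy-y')*s,(hx-x')*s)"""
    c=np.array(c);im=cv2.imread(f"pics/{fn}.png");H,W=int(2*hx*s),int(2*hy*s)
    cc,rr=np.meshgrid(np.arange(W),np.arange(H));X=hx-rr/s;Y=hy-cc/s
    P=np.stack([c[0]+X*np.cos(yaw)-Y*np.sin(yaw),c[1]+X*np.sin(yaw)+Y*np.cos(yaw),np.full(X.shape,z)],-1).reshape(-1,3)
    i=optics.camera_info("wrist");K=np.array(i["camera_matrix"]);p=pose(fn);T=np.eye(4);T[:3,:3]=R.from_quat(p[1]).as_matrix();T[:3,3]=p[0]
    V=np.linalg.inv(T@np.array(i["T_tool_cam"]));q=(P@V[:3,:3].T+V[:3,3])*[1,-1,-1]
    h=np.hypot(q[:,0],q[:,1]);t=np.arctan2(h,q[:,2])/h
    u=(q[:,0]*t*K[0,0]+K[0,2]).reshape(H,W).astype(np.float32);v=(q[:,1]*t*K[1,1]+K[1,2]).reshape(H,W).astype(np.float32)
    return cv2.remap(im,u,v,cv2.INTER_CUBIC)
E
python3 - <<'E'
from h import *
a=[onz("wrist",(100+x/2.5,60+y/2.5),9,pose("w3")) for x,y in [(186,150),(712,138),(212,405),(575,402)]];print(np.round(a,1))
yaw=np.arctan2(-(a[0]-a[1])[0],(a[0]-a[1])[1]);print(yaw)
c=(a[0]+a[1])[:2]/2-80*np.array([np.cos(yaw),np.sin(yaw)]);print(c)
c=np.round(c);yaw=round(float(yaw),3);print(c,yaw)
A=rect("w2",(500,243),.195,54,s=1.05);B=rect("w3",c,yaw,54,s=1.05)
for I in(A,B):
    for k in range(0,I.shape[1],105): cv2.line(I,(k,0),(k,6),(0,0,255),1)
    for k in range(0,I.shape[0],105): cv2.line(I,(0,k),(6,k),(0,0,255),1)
cv2.imwrite("pics/r1.png",np.hstack([A,B]));print(A.shape)
E
```

```text
[[ 575.   -71.8    9. ]
 [ 614.6 -366.3    9. ]
 [ 421.9  -90.8    9. ]
 [ 445.4 -311.2    9. ]]
0.13364599490089016
[ 515.53166009 -229.72583723]
[ 516. -230.] 0.134
(357, 399, 3)
```

View pics/r1.png

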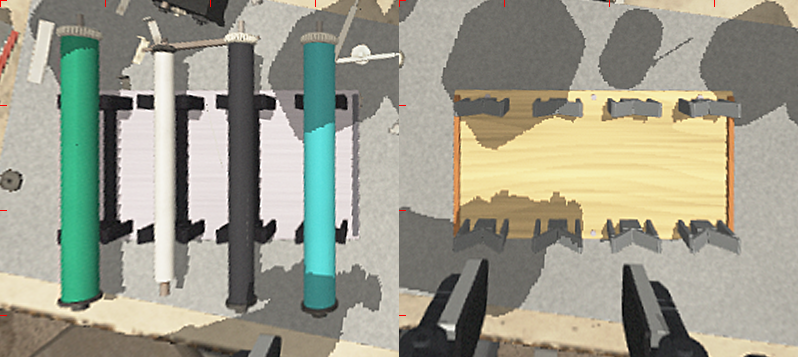

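```bash
cat > ov.py <<'E'
from h import *
def overlay(fn,c,yaw,box,s,z0=3,t=8,only=None):
    im=cv2.imread(f"pics/{fn}.png");x0,y0,x1,y1=box
    I=cv2.resize(im[y0:y1,x0:x1],None,fx=s,fy=s,interpolation=cv2.INTER_CUBIC);ps=pose(fn)
    def pl(L,col):
        q=[]
        for x,y,z in L:
            P=[c[0]+x*np.cos(yaw)-y*np.sin(yaw),c[1]+x*np.sin(yaw)+y*np.cos(yaw),z0+z]
            uv=(proj("wrist",P,ps)-[x0,y0]+.5)*s-.5;q.append(uv)
        cv2.polylines(I,[np.round(q).astype(np.int32)],False,col,1,cv2.LINE_AA)
    for z in (6,):
        pl([(80,150,z),(80,-150,z),(-80,-150,z),(-80,150,z),(80,150,z)],(255,0,0))
    for y in (-114,-38,38,114):
        for x in (65,-65):
            for dx,col in ((-t,(0,0,255)),(t,(0,200,0))):
                pl([(x+dx,y+21,51),(x+dx,y,30),(x+dx,y-21,51)],col)
    return I
E
python3 - <<'E'
from ov import *
cv2.imwrite("pics/o1.png",overlay("w3",(516,-230),.134,(160,95,400,245),3.3))
E
```

```text
(no output)
```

View pics/o1.png

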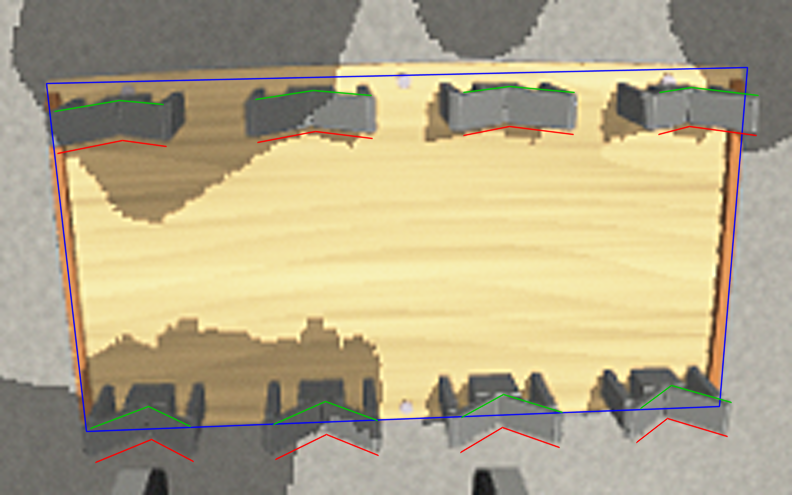

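Overlay: the model V creases fall within about 1 px of the image (e.g. (690,95), (507,98)), so build_rack is at (516,-230), yaw 0.134. In the rectified view the cyan ends are at rows 17 and 312, so the mid is at x'≈13, and the saddles centre at x'≈11.

```bash
cat > plan.py <<'E'
from h import *
def fr(c,yaw,x,y): return np.array([c[0]+x*np.cos(yaw)-y*np.sin(yaw),c[1]+x*np.sin(yaw)+y*np.cos(yaw)])
S={"green":(12,113.7,35),"mag":(11,38.3,26.5),"black":(12,-37.5,31),"cyan":(13,-114,35)}
G={"green":-114,"mag":-38,"black":38,"cyan":114}
def pick(k,dz=0): x,y,z=S[k];return (*fr((500,243),.195,x,y),z+dz,.195)
def place(k,dz=0): return (*fr((516,-230),.134,0,G[k]),S[k][2]+dz,.134)
E
python3 - <<'E'
from plan import *
for k in S: print(k,np.round(pick(k),1),np.round(place(k),1))
go(pick("cyan",60),pick("cyan"))
E
```

```text
green [4.897e+02 3.569e+02 3.500e+01 2.000e-01] [ 5.312e+02 -3.430e+02  3.500e+01  1.000e-01]
mag [5.034e+02 2.827e+02 2.650e+01 2.000e-01] [ 5.211e+02 -2.677e+02  2.650e+01  1.000e-01]
black [5.190e+02 2.085e+02 3.100e+01 2.000e-01] [ 5.109e+02 -1.923e+02  3.100e+01  1.000e-01]
cyan [5.348e+02 1.337e+02 3.500e+01 2.000e-01] [ 5.008e+02 -1.170e+02  3.500e+01  1.000e-01]
now [ 540.4 -188.6  269.9] yaw 0.0994
slide [  26.6 -321.2  175. ] dr [-0.    0.01 -0.68]
slide [  26.7 -321.1  235. ] dr [-0.    0.01 -0.68]
```

step_arm:
  motion:
    - {"dr": [0,0,-0.1],"slide": [4,-40,20],"jaw": 50}
    - {"dr": [0,0,-0.2],"slide": [8,-90,45],"jaw": 50}
    - {"dr": [0,0,-0.3],"slide": [12,-140,70],"jaw": 50}
    - {"dr": [0,0,-0.4],"slide": [16,-190,95],"jaw": 50}
    - {"dr": [0,0,-0.5],"slide": [20,-240,120],"jaw": 50}
    - {"dr": [0,0,-0.6],"slide": [24,-285,145],"jaw": 50}
    - {"dr": [0,0,-0.68],"slide": [26.6,-315,165],"jaw": 50}
    - {"dr": [0,0,-0.68],"slide": [26.6,-321,175],"jaw": 50}

```text
clock: 4.3
position: [534.2, 136.2, 94.7]
ee_rot: [0.995, 0.099, -0.0, 0.0]
contact_force: [-0.4, 0.4, -0.8]
gripper_width: 49.9
grasp_force: 0.0
```

```bash
python3 - <<'E'
from plan import *
im=shot("w4");cv2.imwrite("pics/w4c.png",im[:, 100:420])
go(pick("cyan"))
E
```

```text
now [533.6 135.4  93.7] yaw 0.198
slide [ 1.   1.9 58.7] dr [0.   0.02 0.02]
```

View pics/w4c.png

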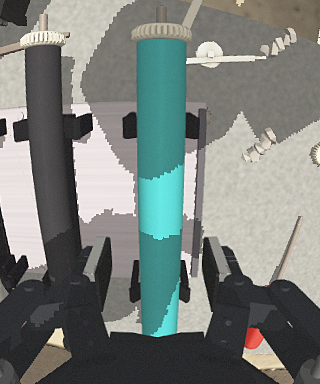

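The fingers straddle the cyan drum evenly (pads at columns 103 and 212, drum centred near 160). I descend and grip.

step_arm:
  motion:
    - {"dr": [0,0,0],"slide": [0.5,1,20],"jaw": 50}
    - {"dr": [0,0,0],"slide": [1,1.8,42],"jaw": 50}
    - {"dr": [0,0,0],"slide": [1,1.8,56],"jaw": 50}
    - {"dr": [0,0,0],"slide": [1,1.8,58.5],"jaw": 50}
    - {"dr": [0,0,0],"slide": [1,1.8,58.5],"jaw": 20}
    - {"dr": [0,0,0],"slide": [1,1.8,58.5],"jaw": 20}
    - {"dr": [0,0,0],"slide": [1,1.8,58.5],"jaw": 20}
    - {"dr": [0,0,0],"slide": [1,1.8,58.5],"jaw": 20}

```text
clock: 5.35
position: [536.8, 133.9, 38.2]
ee_rot: [0.995, 0.098, 0.001, -0.001]
contact_force: [-3.1, 6.4, 0.9]
gripper_width: 28.2
grasp_force: 59.0
```

```bash
python3 - <<'E'
from plan import *
p=pick("cyan",95);go(pick("cyan",0),p,place("cyan",95),place("cyan",40),place("cyan",1))
E
```

```text
now [536.8 133.9  38.2] yaw 0.1954
slide [-2.  -0.2  3.2] dr [-0.02 -0.02  0.  ]
slide [ -1.7  -0.4 -91.8] dr [-0.02 -0.02  0.  ]
slide [-83.8 238.9 -92.6] dr [-0.02 -0.02  0.44]
slide [-83.9 239.1 -37.6] dr [-0.02 -0.02  0.44]
slide [-84.1 239.2   1.4] dr [-0.02 -0.02  0.44]
```

step_arm:
  motion:
    - {"dr": [0,0,0],"slide": [0,0,-25],"jaw": 20}
    - {"dr": [0,0,0],"slide": [0,0,-65],"jaw": 20}
    - {"dr": [0,0,0.05],"slide": [-6,17,-92],"jaw": 20}
    - {"dr": [0,0,0.15],"slide": [-22,62,-92],"jaw": 20}
    - {"dr": [0,0,0.25],"slide": [-40,114,-92],"jaw": 20}
    - {"dr": [0,0,0.35],"slide": [-58,165,-92],"jaw": 20}
    - {"dr": [0,0,0.44],"slide": [-75,213,-92],"jaw": 20}
    - {"dr": [0,0,0.44],"slide": [-84,239,-92],"jaw": 20}

```text
clock: 6.35
position: [499.6, -120.9, 129.7]
ee_rot: [0.998, 0.066, 0.001, -0.0]
contact_force: [0.3, -0.2, -0.6]
gripper_width: 28.0
grasp_force: 59.3
```

```bash
python3 - <<'E'
from plan import *
s=arm.read_state();print(s["gripper_width"],s["grasp_force"],s["contact_force"])
im=shot("w5");cv2.imwrite("pics/w5c.png",im);go(place("cyan",4),place("cyan",2))
E
```

```text
28.047711668853168 59.33154344558716 [ 0.33872648 -0.15110546 -0.61786273]
now [ 499.1 -122.4  129.6] yaw 0.13
slide [ 2.3 -5.2 90.6] dr [ 0.   -0.   -0.03]
slide [ 2.3 -5.2 92.6] dr [ 0.   -0.   -0.03]
```

View pics/w5c.png

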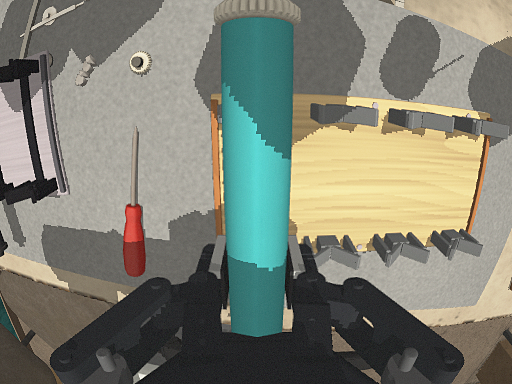

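The cyan drum is held and the left slot lies right below it. I descend to just above the seat.

step_arm:
  motion:
    - {"dr": [0,0,0],"slide": [0,0,0],"jaw": 20}
    - {"dr": [0,0,0],"slide": [0,0,20],"jaw": 20}
    - {"dr": [0,0,0],"slide": [0,0,45],"jaw": 20}
    - {"dr": [0,0,0],"slide": [0,0,65],"jaw": 20}
    - {"dr": [0,0,0],"slide": [0,0,75],"jaw": 20}
    - {"dr": [0,0,0],"slide": [0,0,80],"jaw": 20}
    - {"dr": [0,0,0],"slide": [0,0,80],"jaw": 20}
    - {"dr": [0,0,0],"slide": [0,0,80],"jaw": 20}

```text
clock: 7.4
position: [500.7, -118.6, 49.5]
ee_rot: [0.998, 0.067, 0.001, 0.0]
contact_force: [-0.7, 1.0, -0.7]
gripper_width: 28.2
grasp_force: 59.4
```

```bash
python3 - <<'E'
from plan import *
s=arm.read_state();print(s["gripper_width"],s["grasp_force"],s["contact_force"])
go(place("cyan",3));print(s["joint_vel"])
E
```

```text
28.205444567469243 59.361950755119324 [-0.70879787  0.9744519  -0.73181454]
now [ 500.7 -118.6   49.5] yaw 0.1338
slide [ 0.3 -1.6 11.5] dr [ 0.   -0.01 -0.  ]
[-0.00152551 -0.00229285 -0.00241425 -0.00284546  0.00059676 -0.00074502]
```

step_arm:
  motion:
    - {"dr": [0,0,0],"slide": [0,-1.5,4],"jaw": 20}
    - {"dr": [0,0,0],"slide": [0,-1.5,8],"jaw": 20}
    - {"dr": [0,0,0],"slide": [0,-1.5,10],"jaw": 20}
    - {"dr": [0,0,0],"slide": [0,-1.5,11.5],"jaw": 20}
    - {"dr": [0,0,0],"slide": [0,-1.5,11.5],"jaw": 20}
    - {"dr": [0,0,0],"slide": [0,-1.5,11.5],"jaw": 20}
    - {"dr": [0,0,0],"slide": [0,-1.5,11.5],"jaw": 20}
    - {"dr": [0,0,0],"slide": [0,-1.5,11.5],"jaw": 20}

```text
clock: 8.4
position: [499.8, -116.9, 39.0]
ee_rot: [0.998, 0.067, -0.0, 0.0]
contact_force: [-5.1, 4.6, 12.5]
gripper_width: 28.2
grasp_force: 61.1
```

Contact shows 12 N, so the drum is seated. I release and retreat.

step_arm:
  motion:
    - {"dr": [0,0,0],"slide": [0,0,0],"jaw": 34}
    - {"dr": [0,0,0],"slide": [0,0,0],"jaw": 42}
    - {"dr": [0,0,0],"slide": [0,0,0],"jaw": 50}
    - {"dr": [0,0,0],"slide": [0,0,-10],"jaw": 50}
    - {"dr": [0,0,0],"slide": [0,0,-40],"jaw": 50}
    - {"dr": [0,0,0],"slide": [0,0,-80],"jaw": 50}
    - {"dr": [0,0,0],"slide": [0,0,-110],"jaw": 50}
    - {"dr": [0,0,0],"slide": [0,0,-120],"jaw": 50}

```text
clock: 9.4
position: [501.0, -117.3, 159.8]
ee_rot: [0.998, 0.067, 0.002, 0.0]
contact_force: [0.8, -0.3, -0.4]
gripper_width: 49.6
grasp_force: 0.0
```

```bash
python3 - <<'E'
from plan import *
im=shot("w6");go(pick("black",95),pick("black",60))
B=rect("w6",(516,-230),.134,54,s=1.0);cv2.imwrite("pics/r6.png",np.hstack([B,im[:340]]))
E
```

```text
now [ 501.  -117.3  159.8] yaw 0.1337
slide [  61.2 -320.5   33.9] dr [ 0.01 -0.03 -0.44]
slide [  61.  -320.5   68.9] dr [ 0.01 -0.03 -0.44]
```

View pics/r6.png

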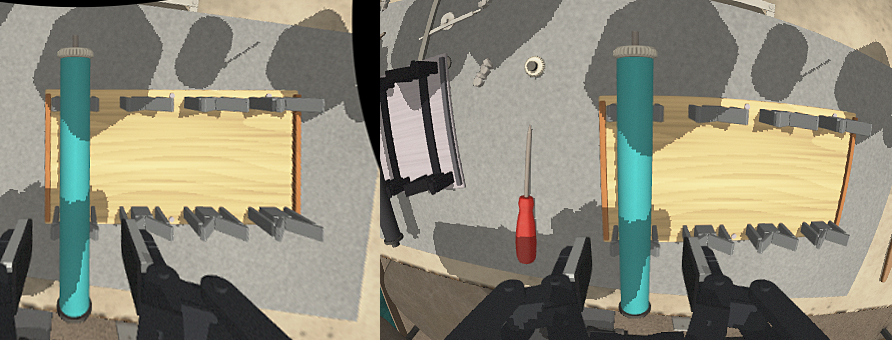

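Cyan lies in the leftmost slot with its axis at y'≈115 (slot 114), so it is seated. Next is the black drum.

step_arm:
  motion:
    - {"dr": [0,0,-0.05],"slide": [6,-32,5],"jaw": 50}
    - {"dr": [0,0,-0.1],"slide": [15,-80,12],"jaw": 50}
    - {"dr": [0,0,-0.2],"slide": [25,-131,22],"jaw": 50}
    - {"dr": [0,0,-0.3],"slide": [35,-182,34],"jaw": 50}
    - {"dr": [0,0,-0.4],"slide": [45,-234,45],"jaw": 50}
    - {"dr": [0,0,-0.44],"slide": [54,-282,56],"jaw": 50}
    - {"dr": [0,0,-0.44],"slide": [60,-313,66],"jaw": 50}
    - {"dr": [0,0,-0.44],"slide": [61,-320.5,69],"jaw": 50}

```text
clock: 10.45
position: [516.7, 209.6, 86.2]
ee_rot: [0.995, 0.098, -0.002, 0.001]
contact_force: [-0.5, -0.1, 0.4]
gripper_width: 49.9
grasp_force: 0.0
```

```bash
python3 - <<'E'
from plan import *
im=shot("w7");go(pick("black"))
# finger/roller check: row profile at a row near the pads
for r in (215,235): print(r,' '.join("%d"%p.mean() for p in im[r,200:320:2].astype(int)))
E
```

```text
now [516.8 209.4  86.3] yaw 0.1965
slide [ 2.3  1.2 55.3] dr [0.01 0.02 0.01]
215 127 139 147 144 147 144 148 156 154 247 140 136 134 169 170 167 242 240 251 140 153 46 62 66 74 70 79 77 79 86 84 82 79 82 76 78 70 69 60 161 146 144 177 174 185 233 234 233 232 233 233 232 232 233 232 232 233 233 232 232
235 149 145 146 148 151 143 148 146 146 147 146 147 147 145 146 143 145 145 147 144 152 58 48 53 48 77 81 84 84 86 85 81 85 84 84 83 75 74 54 155 145 146 145 148 145 145 146 147 148 145 146 146 149 147 128 238 237 236 235 231
```

step_arm:
  motion:
    - {"dr": [0,0,0],"slide": [1,1,20],"jaw": 50}
    - {"dr": [0,0,0],"slide": [2,1.3,40],"jaw": 50}
    - {"dr": [0,0,0],"slide": [2,1.3,52],"jaw": 50}
    - {"dr": [0,0,0],"slide": [2,1.3,55],"jaw": 50}
    - {"dr": [0,0,0],"slide": [2,1.3,55],"jaw": 14}
    - {"dr": [0,0,0],"slide": [2,1.3,55],"jaw": 14}
    - {"dr": [0,0,0],"slide": [2,1.3,55],"jaw": 14}
    - {"dr": [0,0,0],"slide": [2,1.3,55],"jaw": 14}

```text
clock: 11.5
position: [520.5, 208.4, 34.2]
ee_rot: [0.995, 0.098, 0.001, -0.001]
contact_force: [-1.8, 2.0, 3.9]
gripper_width: 22.4
grasp_force: 58.9
```

```bash
python3 - <<'E'
from plan import *
s=arm.read_state();z=s["position"][2]-S["black"][2]
go(place("black",z+90),place("black",z+3),place("black",z))
E
```

```text
now [520.5 208.4  34.2] yaw 0.1955
slide [-87.1 391.2 -90.6] dr [-0.01 -0.01  0.44]
slide [-87.2 391.2  -3.6] dr [-0.01 -0.01  0.44]
slide [-87.2 391.2  -0.6] dr [-0.01 -0.01  0.44]
```

step_arm:
  motion:
    - {"dr": [0,0,0],"slide": [0,0,-25],"jaw": 14}
    - {"dr": [0,0,0],"slide": [0,0,-65],"jaw": 14}
    - {"dr": [0,0,0.05],"slide": [-6,25,-88],"jaw": 14}
    - {"dr": [0,0,0.1],"slide": [-16,70,-91],"jaw": 14}
    - {"dr": [0,0,0.2],"slide": [-28,125,-91],"jaw": 14}
    - {"dr": [0,0,0.25],"slide": [-40,180,-91],"jaw": 14}
    - {"dr": [0,0,0.3],"slide": [-52,236,-91],"jaw": 14}
    - {"dr": [0,0,0.35],"slide": [-64,292,-91],"jaw": 14}

```text
clock: 12.5
position: [512.8, -93.3, 124.1]
ee_rot: [0.997, 0.073, -0.001, 0.0]
contact_force: [0.8, 0.1, -1.8]
gripper_width: 21.9
grasp_force: 58.9
```

step_arm:
  motion:
    - {"dr": [0,0,0.05],"slide": [-11,45,0],"jaw": 14}
    - {"dr": [0,0,0.09],"slide": [-20,83,0],"jaw": 14}
    - {"dr": [0,0,0.09],"slide": [-24,98,0],"jaw": 14}
    - {"dr": [0,0,0.09],"slide": [-24,98,10],"jaw": 14}
    - {"dr": [0,0,0.09],"slide": [-24,98,35],"jaw": 14}
    - {"dr": [0,0,0.09],"slide": [-24,98,60],"jaw": 14}
    - {"dr": [0,0,0.09],"slide": [-24,98,75],"jaw": 14}
    - {"dr": [0,0,0.09],"slide": [-24,98,80],"jaw": 14}

```text
clock: 13.5
position: [503.8, -190.9, 43.2]
ee_rot: [0.998, 0.067, -0.001, -0.0]
contact_force: [-0.2, -0.1, -0.9]
gripper_width: 22.0
grasp_force: 58.9
```

```bash
python3 - <<'E'
from plan import *
s=arm.read_state();print(s["gripper_width"],s["contact_force"]);go(place("black",3.2))
E
```

```text
21.9951195925637 [-0.17519287 -0.07778633 -0.85677505]
now [ 503.8 -190.9   43.2] yaw 0.1346
slide [6.9 2.3 9. ] dr [-0.    0.01  0.  ]
```

step_arm:
  motion:
    - {"dr": [0,0,0],"slide": [4,1.5,0],"jaw": 14}
    - {"dr": [0,0,0],"slide": [8,2.3,2],"jaw": 14}
    - {"dr": [0,0,0],"slide": [8,2.3,5],"jaw": 14}
    - {"dr": [0,0,0],"slide": [8,2.3,7.5],"jaw": 14}
    - {"dr": [0,0,0],"slide": [8,2.3,9],"jaw": 14}
    - {"dr": [0,0,0],"slide": [8,2.3,9.5],"jaw": 14}
    - {"dr": [0,0,0],"slide": [8,2.3,9.5],"jaw": 14}
    - {"dr": [0,0,0],"slide": [8,2.3,9.5],"jaw": 14}

```text
clock: 14.5
position: [512.4, -192.8, 36.2]
ee_rot: [0.998, 0.067, 0.0, 0.0]
contact_force: [-2.8, 2.7, 8.5]
gripper_width: 22.4
grasp_force: 60.0
```

Contact at 8.5 N, so I release and rise.

step_arm:
  motion:
    - {"dr": [0,0,0],"slide": [0,0,0],"jaw": 28}
    - {"dr": [0,0,0],"slide": [0,0,0],"jaw": 36}
    - {"dr": [0,0,0],"slide": [0,0,0],"jaw": 46}
    - {"dr": [0,0,0],"slide": [0,0,-8],"jaw": 46}
    - {"dr": [0,0,0],"slide": [0,0,-35],"jaw": 46}
    - {"dr": [0,0,0],"slide": [0,0,-80],"jaw": 46}
    - {"dr": [0,0,0],"slide": [0,0,-115],"jaw": 46}
    - {"dr": [0,0,0],"slide": [0,0,-120],"jaw": 46}

```text
clock: 15.5
position: [514.2, -193.2, 158.3]
ee_rot: [0.998, 0.067, 0.003, 0.001]
contact_force: [-0.6, -0.2, -0.0]
gripper_width: 46.2
grasp_force: 0.0
```

```bash
python3 - <<'E'
from plan import *
im=shot("w8");go(pick("mag",100),pick("mag",70))
B=rect("w8",(516,-230),.134,50,s=1.0)
for r in (60,110,200): print(r,' '.join("%d"%p.mean() for p in B[r,130:176].astype(int)))
print('stub col',' '.join("%d"%p.mean() for p in B[20:70:2,152].astype(int)))
E
```

```text
now [ 513.4 -193.   157.2] yaw 0.1335
slide [  53.3 -472.9   30.4] dr [ 0.01 -0.03 -0.44]
slide [  53.2 -472.9   60.4] dr [ 0.01 -0.03 -0.44]
60 107 107 106 106 104 110 105 104 119 65 40 45 44 48 45 48 48 49 46 48 49 48 48 44 46 47 47 51 48 48 43 41 25 90 107 105 103 107 109 110 107 110 157 188 179 177
110 94 88 89 88 85 83 85 86 96 53 35 51 67 66 69 68 69 70 70 76 77 78 76 74 74 73 70 74 69 67 62 57 49 116 132 128 128 130 129 128 130 134 157 151 128 193
200 127 126 125 126 126 127 127 137 122 50 39 43 43 45 46 50 60 62 47 47 49 51 53 49 51 47 49 55 44 41 41 24 60 127 133 130 129 129 127 129 132 129 125 130 131 127
stub col 107 112 112 107 104 101 105 104 106 106 108 122 149 150 153 124 60 49 48 49 48 49 52 48 49
```

Black is in the second slot (y'=39, width 24 mm at the z=50 plane, so seated). Now the magnetic roller.

step_arm:
  motion:
    - {"dr": [0,0,-0.05],"slide": [4,-35,2],"jaw": 46}
    - {"dr": [0,0,-0.1],"slide": [10,-90,4],"jaw": 46}
    - {"dr": [0,0,-0.15],"slide": [16,-145,6],"jaw": 46}
    - {"dr": [0,0,-0.2],"slide": [23,-203,8],"jaw": 46}
    - {"dr": [0,0,-0.25],"slide": [30,-262,10],"jaw": 46}
    - {"dr": [0,0,-0.3],"slide": [37,-320,12],"jaw": 46}
    - {"dr": [0,0,-0.4],"slide": [43,-378,14],"jaw": 46}
    - {"dr": [0,0,-0.44],"slide": [49,-430,16],"jaw": 46}

```text
clock: 16.55
position: [502.7, 241.4, 137.5]
ee_rot: [0.995, 0.098, -0.001, 0.001]
contact_force: [0.3, -0.6, 0.0]
gripper_width: 45.9
grasp_force: 0.0
```

```bash
python3 - <<'E'
from plan import *
im=shot("w9");go(pick("mag",60),pick("mag"))
cv2.imwrite("pics/w9.png",im)
E
```

```text
now [503.8 246.7 137.4] yaw 0.2003
slide [  6.7 -35.4  50.9] dr [-0.   -0.01  0.04]
slide [  6.6 -35.4 110.9] dr [-0.   -0.01  0.04]
```

View pics/w9.png

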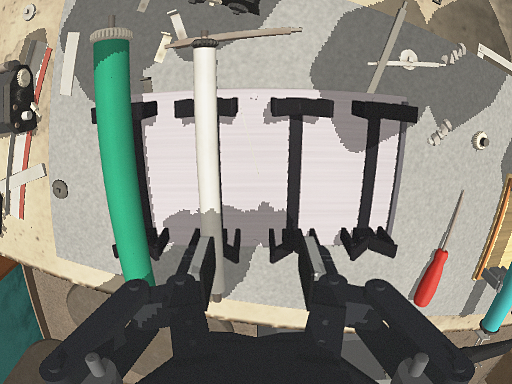

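The silver roller runs from (205,40) to (217,301). I check where its mid-length is.

```bash
python3 - <<'E'
from plan import *
def loc(f,uv,z):
    p=onz("wrist",uv,z,pose(f))[:2]-[500,243];c,s=np.cos(.195),np.sin(.195);return np.round([c*p[0]+s*p[1],-s*p[0]+c*p[1]],1)
print("mag",loc("w9",(205,40),46),loc("w9",(217,301),46),"green stub",loc("w9",(111,15),54))
print("saddle c blocks far/near",loc("w9",(302,104),54),loc("w9",(292,240),54))
print("w2 cyan stub",loc("w2",(206,20),54))
go(pick("mag",60))
E
```

```text
mag [127.5  37.5] [-115.    38.1] green stub [156.3 114.5]
saddle c blocks far/near [ 76.5 -36.5] [-38.2 -33. ]
w2 cyan stub [ 153.3 -111.9]
now [503.8 246.7 137.4] yaw 0.2003
slide [  6.7 -35.4  50.9] dr [-0.   -0.01  0.04]
```

step_arm:
  motion:
    - {"dr": [0,0,0.04],"slide": [3,-18,15],"jaw": 46}
    - {"dr": [0,0,0.04],"slide": [5.5,-33,30],"jaw": 46}
    - {"dr": [0,0,0.04],"slide": [5.5,-35.4,45],"jaw": 46}
    - {"dr": [0,0,0.04],"slide": [5.5,-35.4,50],"jaw": 46}
    - {"dr": [0,0,0.04],"slide": [5.5,-35.4,50],"jaw": 46}
    - {"dr": [0,0,0.04],"slide": [5.5,-35.4,50],"jaw": 46}
    - {"dr": [0,0,0.04],"slide": [5.5,-35.4,50],"jaw": 46}
    - {"dr": [0,0,0.04],"slide": [5.5,-35.4,50],"jaw": 46}

```text
clock: 17.6
position: [502.5, 275.6, 89.3]
ee_rot: [0.996, 0.094, 0.0, -0.0]
contact_force: [-0.1, -0.1, 0.3]
gripper_width: 46.2
grasp_force: 0.0
```

```bash
python3 - <<'E'
from plan import *
go(pick("mag"))
im=shot("w10")
for r in (195,215): print(r,' '.join("%d/%d"%(p.mean(),p[2]-p[0]) for p in im[r,230:284].astype(int)))
print(proj("wrist",[*fr((500,243),.195,60,38.3),46],pose("w10")))
E
```

```text
now [502.5 275.6  89.3] yaw 0.1891
slide [ 2.1 -6.8 62.8] dr [-0.   -0.01 -0.04]
195 212/15 219/15 226/14 134/12 176/20 199/21 213/18 219/15 223/15 227/15 231/14 233/13 234/12 235/13 240/10 241/8 242/6 241/8 239/9 239/9 236/11 234/13 234/13 234/13 232/15 230/15 226/15 221/15 208/19 174/23 206/14 231/7 227/9 226/8 226/9 226/8 224/9 226/8 225/8 226/8 225/8 226/9 226/9 226/7 226/9 225/9 227/8 226/8 222/9 225/9 224/9 224/11 225/9 225/10
215 236/9 174/13 132/8 126/8 164/20 183/21 202/23 214/16 221/16 226/15 228/15 231/15 234/13 235/12 239/10 242/7 242/6 241/8 239/10 240/10 239/10 236/11 234/13 234/13 233/13 231/14 226/15 224/14 211/21 187/21 166/13 224/9 219/9 217/8 217/10 219/9 220/10 232/8 116/8 126/9 131/5 132/8 134/9 129/7 132/6 129/9 133/8 131/9 132/7 128/7 134/9 161/12 157/11 151/13
[245.23077074 142.76563112]
```

step_arm:
  motion:
    - {"dr": [0,0,-0.04],"slide": [1,-4,10],"jaw": 46}
    - {"dr": [0,0,-0.04],"slide": [1,-6.8,30],"jaw": 46}
    - {"dr": [0,0,-0.04],"slide": [1,-6.8,50],"jaw": 46}
    - {"dr": [0,0,-0.04],"slide": [1,-6.8,60],"jaw": 40}
    - {"dr": [0,0,-0.04],"slide": [1,-6.8,62.5],"jaw": 30}
    - {"dr": [0,0,-0.04],"slide": [1,-6.8,62.5],"jaw": 10}
    - {"dr": [0,0,-0.04],"slide": [1,-6.8,62.5],"jaw": 10}
    - {"dr": [0,0,-0.04],"slide": [1,-6.8,62.5],"jaw": 10}

```text
clock: 18.65
position: [502.2, 282.6, 26.7]
ee_rot: [0.995, 0.097, 0.0, -0.0]
contact_force: [0.4, 0.0, -0.5]
gripper_width: 16.3
grasp_force: 58.5
```

```bash
python3 - <<'E'
from plan import *
s=arm.read_state();z=s["position"][2]-S["mag"][2]
go(place("mag",z+90),place("mag",z))
E
```

```text
now [502.2 282.6  26.7] yaw 0.1948
slide [-87.9 543.4 -90.3] dr [-0.   -0.    0.44]
slide [-8.800e+01  5.435e+02 -3.000e-01] dr [-0.   -0.    0.44]
```

step_arm:
  motion:
    - {"dr": [0,0,0],"slide": [0,0,-25],"jaw": 10}
    - {"dr": [0,0,0],"slide": [0,0,-70],"jaw": 10}
    - {"dr": [0,0,0.05],"slide": [-4,25,-95],"jaw": 10}
    - {"dr": [0,0,0.1],"slide": [-12,75,-95],"jaw": 10}
    - {"dr": [0,0,0.15],"slide": [-21,132,-95],"jaw": 10}
    - {"dr": [0,0,0.2],"slide": [-30,189,-95],"jaw": 10}
    - {"dr": [0,0,0.25],"slide": [-39,245,-95],"jaw": 10}
    - {"dr": [0,0,0.3],"slide": [-47,290,-95],"jaw": 10}

```text
clock: 19.65
position: [511.7, -13.1, 121.6]
ee_rot: [0.997, 0.076, 0.0, -0.0]
contact_force: [0.4, 0.2, -1.1]
gripper_width: 16.2
grasp_force: 58.7
```

```bash
python3 - <<'E'
from plan import *
go(place("mag",80),place("mag",15))
E
```

```text
now [511.7 -13.1 121.6] yaw 0.152
slide [-29.3 253.   15.1] dr [-0.   -0.    0.13]
slide [-29.3 253.   80.1] dr [-0.   -0.    0.13]
```

step_arm:
  motion:
    - {"dr": [0,0,0.02],"slide": [-5,40,0],"jaw": 10}
    - {"dr": [0,0,0.05],"slide": [-11,95,0],"jaw": 10}
    - {"dr": [0,0,0.08],"slide": [-17,150,0],"jaw": 10}
    - {"dr": [0,0,0.11],"slide": [-24,205,0],"jaw": 10}
    - {"dr": [0,0,0.13],"slide": [-29,240,0],"jaw": 10}
    - {"dr": [0,0,0.13],"slide": [-29,253,10],"jaw": 10}
    - {"dr": [0,0,0.13],"slide": [-29,253,40],"jaw": 10}
    - {"dr": [0,0,0.13],"slide": [-29,253,60],"jaw": 10}

```text
clock: 20.65
position: [521.1, -264.8, 59.6]
ee_rot: [0.998, 0.067, -0.001, -0.001]
contact_force: [-1.3, 0.8, -2.5]
gripper_width: 16.0
grasp_force: 58.8
```

step_arm:
  motion:
    - {"dr": [0,0,0],"slide": [0,0,10],"jaw": 10}
    - {"dr": [0,0,0],"slide": [0,0,20],"jaw": 10}
    - {"dr": [0,0,0],"slide": [0,0,24],"jaw": 10}
    - {"dr": [0,0,0],"slide": [0,0,24],"jaw": 10}
    - {"dr": [0,0,0],"slide": [0,0,24],"jaw": 10}
    - {"dr": [0,0,0],"slide": [0,0,24],"jaw": 10}
    - {"dr": [0,0,0],"slide": [0,0,24],"jaw": 10}
    - {"dr": [0,0,0],"slide": [0,0,24],"jaw": 10}

```text
clock: 21.65
position: [522.0, -265.7, 37.4]
ee_rot: [0.998, 0.067, 0.0, 0.0]
contact_force: [-0.3, 0.3, -1.8]
gripper_width: 16.1
grasp_force: 58.8
```

```bash
python3 - <<'E'
from plan import *
s=arm.read_state();print(s["gripper_width"],s["contact_force"]);go(place("mag",0))
E
```

```text
16.126042396955047 [-0.30407651  0.32690615 -1.75877015]
now [ 522.  -265.7   37.4] yaw 0.1349
slide [-1.2  1.9 10.9] dr [ 0.   -0.    0.01]
```

step_arm:
  motion:
    - {"dr": [0,0,0],"slide": [0,1.5,3],"jaw": 10}
    - {"dr": [0,0,0],"slide": [0,1.9,6],"jaw": 10}
    - {"dr": [0,0,0],"slide": [0,1.9,8.5],"jaw": 10}
    - {"dr": [0,0,0],"slide": [0,1.9,10],"jaw": 10}
    - {"dr": [0,0,0],"slide": [0,1.9,11],"jaw": 10}
    - {"dr": [0,0,0],"slide": [0,1.9,11],"jaw": 10}
    - {"dr": [0,0,0],"slide": [0,1.9,11],"jaw": 10}
    - {"dr": [0,0,0],"slide": [0,1.9,11],"jaw": 10}

```text
clock: 22.65
position: [522.1, -267.4, 27.7]
ee_rot: [0.998, 0.068, -0.0, 0.0]
contact_force: [-2.8, 2.9, 6.3]
gripper_width: 16.5
grasp_force: 59.6
```

Contact again, so I release.

step_arm:
  motion:
    - {"dr": [0,0,0],"slide": [0,0,0],"jaw": 24}
    - {"dr": [0,0,0],"slide": [0,0,0],"jaw": 34}
    - {"dr": [0,0,0],"slide": [0,0,0],"jaw": 44}
    - {"dr": [0,0,0],"slide": [0,0,-8],"jaw": 44}
    - {"dr": [0,0,0],"slide": [0,0,-35],"jaw": 44}
    - {"dr": [0,0,0],"slide": [0,0,-80],"jaw": 50}
    - {"dr": [0,0,0],"slide": [0,0,-120],"jaw": 50}
    - {"dr": [0,0,0],"slide": [0,0,-130],"jaw": 50}

```text
clock: 23.65
position: [523.9, -268.1, 160.2]
ee_rot: [0.998, 0.068, 0.003, 0.001]
contact_force: [0.2, 0.3, -0.7]
gripper_width: 50.2
grasp_force: 0.0
```

```bash
python3 - <<'E'
from plan import *
im=shot("w11");go(pick("green",110),pick("green",70))
B=rect("w11",(516,-230),.134,46,s=1.0)
for r in (65,110,200,240): print(r,' '.join("%d/%d"%(p.mean(),p[2]-p[0]) for p in B[r,208:250].astype(int)))
E
```

```text
now [ 523.6 -268.   159.8] yaw 0.1352
slide [  50.6 -623.7   13.6] dr [ 0.02 -0.04 -0.43]
slide [  50.3 -623.8   53.6] dr [ 0.02 -0.04 -0.43]
65 107/7 107/7 105/6 111/10 111/7 107/4 109/5 110/6 107/8 108/9 113/10 126/14 133/13 135/13 140/18 144/16 146/16 150/17 152/15 155/16 153/16 146/17 146/16 145/15 143/16 140/15 134/15 125/14 105/8 106/4 109/8 107/6 107/7 109/7 109/9 106/5 109/7 107/8 106/8 103/7 105/8 108/8
110 143/2 141/4 139/3 139/2 140/3 142/1 137/-1 137/-1 142/-1 118/0 124/13 174/23 193/23 209/22 218/19 223/15 228/16 231/15 239/9 240/9 236/11 234/13 232/13 230/14 227/15 224/14 211/21 174/19 126/5 125/-1 126/-1 128/1 129/1 131/1 129/3 132/4 131/6 129/2 129/3 128/4 146/3 151/4
200 126/63 130/62 128/61 128/60 128/62 128/62 126/61 126/62 130/67 117/48 126/15 129/13 191/23 206/19 216/16 224/16 155/20 136/15 175/24 141/16 148/14 147/15 145/17 144/16 141/15 134/14 131/6 116/27 123/60 127/63 125/62 125/60 123/60 122/60 132/66 132/65 133/66 135/63 132/65 135/62 136/62 137/67
240 90/2 89/3 91/2 89/2 88/4 89/2 92/2 95/3 93/5 105/11 128/14 134/13 139/13 141/15 142/16 145/16 149/15 152/16 148/16 148/15 148/15 148/17 145/16 146/15 143/15 137/16 126/14 141/13 190/14 152/10 141/6 133/5 120/5 124/1 128/2 128/4 130/5 128/3 128/1 134/3 145/4 144/3
```

The mag roller is seated (width 17.5 mm at its plane, y'≈-37). Last is the green drum.

step_arm:
  motion:
    - {"dr": [0,0,-0.03],"slide": [3,-35,0],"jaw": 50}
    - {"dr": [0,0,-0.07],"slide": [7,-90,0],"jaw": 50}
    - {"dr": [0,0,-0.1],"slide": [12,-148,0],"jaw": 50}
    - {"dr": [0,0,-0.15],"slide": [17,-206,0],"jaw": 50}
    - {"dr": [0,0,-0.2],"slide": [21,-264,0],"jaw": 50}
    - {"dr": [0,0,-0.25],"slide": [26,-322,0],"jaw": 50}
    - {"dr": [0,0,-0.3],"slide": [30,-375,0],"jaw": 50}
    - {"dr": [0,0,-0.35],"slide": [34,-415,0],"jaw": 50}

```text
clock: 24.7
position: [499.0, 150.1, 155.2]
ee_rot: [0.996, 0.093, -0.001, 0.0]
contact_force: [0.7, 0.3, -0.7]
gripper_width: 50.2
grasp_force: 0.0
```

```bash
python3 - <<'E'
from plan import *
go(pick("green",70))
E
```

```text
now [499.  150.1 155.2] yaw 0.1853
slide [  29.1 -205.    50. ] dr [ 0.    0.02 -0.07]
```

step_arm:
  motion:
    - {"dr": [0,0,-0.02],"slide": [6,-45,5],"jaw": 50}
    - {"dr": [0,0,-0.04],"slide": [14,-98,12],"jaw": 50}
    - {"dr": [0,0,-0.07],"slide": [22,-150,25],"jaw": 50}
    - {"dr": [0,0,-0.07],"slide": [28,-190,38],"jaw": 50}
    - {"dr": [0,0,-0.07],"slide": [29,-205,48],"jaw": 50}
    - {"dr": [0,0,-0.07],"slide": [29,-205,50],"jaw": 50}
    - {"dr": [0,0,-0.07],"slide": [29,-205,50],"jaw": 50}
    - {"dr": [0,0,-0.07],"slide": [29,-205,50],"jaw": 50}

```text
clock: 25.7
position: [491.6, 354.0, 107.0]
ee_rot: [0.995, 0.096, 0.0, -0.0]
contact_force: [-0.0, -0.7, 0.2]
gripper_width: 50.2
grasp_force: 0.0
```

```bash
python3 - <<'E'
from plan import *
go(pick("green"));im=shot("w12")
for r in (190,215): print(r,' '.join("%d"%(p[1]-p[2]) for p in im[r,220:300].astype(int)))
print(proj("wrist",[*fr((500,243),.195,30,113.7),54],pose("w12")))
E
```

```text
now [491.6 354.  107. ] yaw 0.1921
slide [-1.3 -3.1 72. ] dr [-0.   -0.   -0.02]
190 -8 -8 -8 -7 -8 -8 -9 -10 -11 -17 33 75 81 90 86 93 95 100 104 107 105 111 110 113 113 117 116 120 124 121 125 127 123 123 120 122 123 125 121 117 124 117 114 114 110 112 109 104 105 95 95 91 86 -14 -13 -9 -8 -8 -8 -7 -8 -8 -8 -9 -8 -7 -8 -8 -8 -9 -8 -8 -9 -8 -9 -10 -9 -9 -7 -9
215 -4 -8 -9 -8 -8 -7 -11 -9 -9 -8 -16 40 79 83 89 90 98 99 103 105 106 114 113 117 118 119 115 119 127 126 123 129 127 124 124 124 124 120 118 119 121 120 113 119 114 107 107 108 100 97 90 94 80 -25 -11 -10 -11 -9 -8 -9 -10 -10 -7 -10 -8 -7 -8 -8 -9 -14 -7 -8 -8 -6 -8 -7 -7 -8 -6 -6
[251.95329558 189.28542085]
```

step_arm:
  motion:
    - {"dr": [0,0,-0.02],"slide": [1,-2,20],"jaw": 50}
    - {"dr": [0,0,-0.02],"slide": [1,-3.2,45],"jaw": 50}
    - {"dr": [0,0,-0.02],"slide": [1,-3.2,64],"jaw": 50}
    - {"dr": [0,0,-0.02],"slide": [1,-3.2,71],"jaw": 50}
    - {"dr": [0,0,-0.02],"slide": [1,-3.2,71],"jaw": 40}
    - {"dr": [0,0,-0.02],"slide": [1,-3.2,71],"jaw": 20}
    - {"dr": [0,0,-0.02],"slide": [1,-3.2,71],"jaw": 20}
    - {"dr": [0,0,-0.02],"slide": [1,-3.2,71],"jaw": 20}

```text
clock: 26.75
position: [492.2, 358.0, 36.6]
ee_rot: [0.995, 0.098, 0.001, 0.0]
contact_force: [2.4, -5.6, 6.1]
gripper_width: 28.5
grasp_force: 59.4
```

step_arm:
  motion:
    - {"dr": [0,0,0],"slide": [0,0,-25],"jaw": 20}
    - {"dr": [0,0,0],"slide": [0,0,-70],"jaw": 20}
    - {"dr": [0,0,0.03],"slide": [-3,25,-95],"jaw": 20}
    - {"dr": [0,0,0.06],"slide": [-9,75,-95],"jaw": 20}
    - {"dr": [0,0,0.1],"slide": [-16,132,-95],"jaw": 20}
    - {"dr": [0,0,0.14],"slide": [-23,189,-95],"jaw": 20}
    - {"dr": [0,0,0.18],"slide": [-30,245,-95],"jaw": 20}
    - {"dr": [0,0,0.2],"slide": [-36,290,-95],"jaw": 20}

```text
clock: 27.75
position: [512.7, 65.8, 130.3]
ee_rot: [0.996, 0.084, 0.0, -0.001]
contact_force: [0.3, 0.5, -0.6]
gripper_width: 28.4
grasp_force: 59.5
```

```bash
python3 - <<'E'
from plan import *
go(place("green",95),place("green",15))
E
```

```text
now [512.7  65.8 130.3] yaw 0.1674
slide [-4.980e+01  4.061e+02 -3.000e-01] dr [-0.01 -0.01  0.24]
slide [-49.9 406.2  79.7] dr [-0.01 -0.01  0.24]
```

step_arm:
  motion:
    - {"dr": [0,0,0.03],"slide": [-6,45,0],"jaw": 20}
    - {"dr": [0,0,0.06],"slide": [-12,100,0],"jaw": 20}
    - {"dr": [0,0,0.1],"slide": [-19,157,0],"jaw": 20}
    - {"dr": [0,0,0.14],"slide": [-26,214,0],"jaw": 20}
    - {"dr": [0,0,0.18],"slide": [-33,271,0],"jaw": 20}
    - {"dr": [0,0,0.21],"slide": [-40,328,0],"jaw": 20}
    - {"dr": [0,0,0.24],"slide": [-47,380,0],"jaw": 20}
    - {"dr": [0,0,0.24],"slide": [-50,406,0],"jaw": 20}

```text
clock: 28.75
position: [531.7, -343.7, 129.7]
ee_rot: [0.998, 0.066, 0.001, -0.0]
contact_force: [0.2, 0.3, -0.2]
gripper_width: 28.4
grasp_force: 59.5
```

step_arm:
  motion:
    - {"dr": [0,0,0],"slide": [0,0,0],"jaw": 20}
    - {"dr": [0,0,0],"slide": [0,0,20],"jaw": 20}
    - {"dr": [0,0,0],"slide": [0,0,45],"jaw": 20}
    - {"dr": [0,0,0],"slide": [0,0,65],"jaw": 20}
    - {"dr": [0,0,0],"slide": [0,0,77],"jaw": 20}
    - {"dr": [0,0,0],"slide": [0,0,80],"jaw": 20}
    - {"dr": [0,0,0],"slide": [0,0,80],"jaw": 20}
    - {"dr": [0,0,0],"slide": [0,0,80],"jaw": 20}

```text
clock: 29.75
position: [532.2, -341.7, 51.3]
ee_rot: [0.998, 0.068, 0.001, 0.0]
contact_force: [-0.2, 0.1, -2.4]
gripper_width: 28.1
grasp_force: 59.5
```

```bash
python3 - <<'E'
from plan import *
s=arm.read_state();print(s["gripper_width"],s["contact_force"]);go(place("green",1.6))
E
```

```text
28.129608242528022 [-0.18391447  0.12510129 -2.39590552]
now [ 532.2 -341.7   51.3] yaw 0.1351
slide [-1.1  1.1 14.7] dr [ 0.01 -0.01  0.01]
```

step_arm:
  motion:
    - {"dr": [0,0,0],"slide": [-1,1,5],"jaw": 20}
    - {"dr": [0,0,0],"slide": [-1,1.1,9],"jaw": 20}
    - {"dr": [0,0,0],"slide": [-1,1.1,12],"jaw": 20}
    - {"dr": [0,0,0],"slide": [-1,1.1,14],"jaw": 20}
    - {"dr": [0,0,0],"slide": [-1,1.1,15],"jaw": 20}
    - {"dr": [0,0,0],"slide": [-1,1.1,15],"jaw": 20}
    - {"dr": [0,0,0],"slide": [-1,1.1,15],"jaw": 20}
    - {"dr": [0,0,0],"slide": [-1,1.1,15],"jaw": 20}

```text
clock: 30.75
position: [530.6, -342.8, 37.7]
ee_rot: [0.998, 0.068, -0.0, 0.0]
contact_force: [-3.9, 3.4, 10.9]
gripper_width: 28.8
grasp_force: 60.9
```

step_arm:
  motion:
    - {"dr": [0,0,0],"slide": [0,0,0],"jaw": 34}
    - {"dr": [0,0,0],"slide": [0,0,0],"jaw": 42}
    - {"dr": [0,0,0],"slide": [0,0,0],"jaw": 50}
    - {"dr": [0,0,0],"slide": [0,0,-10],"jaw": 50}
    - {"dr": [0,0,0],"slide": [0,0,-40],"jaw": 50}
    - {"dr": [0,0,0],"slide": [0,0,-80],"jaw": 50}
    - {"dr": [0,0,0],"slide": [0,0,-120],"jaw": 50}
    - {"dr": [0,0,0],"slide": [0,0,-140],"jaw": 50}

```text
clock: 31.75
position: [531.7, -343.4, 179.0]
ee_rot: [0.998, 0.068, 0.002, 0.001]
contact_force: [0.9, -0.5, -0.4]
gripper_width: 50.1
grasp_force: 0.0
```

```bash
python3 - <<'E'
from plan import *
go((500,-225,330,.134))
E
```

```text
now [ 531.7 -343.4  179. ] yaw 0.1353
slide [ -14.8 -121.2 -151.4] dr [ 0.02 -0.03  0.01]
```

step_arm:
  motion:
    - {"dr": [0,0,0],"slide": [-2,-18,-25],"jaw": 50}
    - {"dr": [0,0,0],"slide": [-5,-42,-55],"jaw": 50}
    - {"dr": [0,0,0],"slide": [-8,-70,-90],"jaw": 50}
    - {"dr": [0,0,0],"slide": [-12,-98,-125],"jaw": 50}
    - {"dr": [0,0,0],"slide": [-15,-118,-148],"jaw": 50}
    - {"dr": [0,0,0],"slide": [-15,-121,-151],"jaw": 50}
    - {"dr": [0,0,0],"slide": [-15,-121,-151],"jaw": 50}
    - {"dr": [0,0,0],"slide": [-15,-121,-151],"jaw": 50}

```text
clock: 32.75
position: [499.2, -225.3, 324.9]
ee_rot: [0.998, 0.067, -0.001, -0.0]
contact_force: [-0.1, -0.9, -0.2]
gripper_width: 50.1
grasp_force: 0.0
```

```bash
python3 - <<'E'
from plan import *
im=shot("w13");print(pose("w13")[0])
B=rect("w13",(516,-230),.134,54,s=1.3)
for x in (-65,65): cv2.line(B,(0,int((170-x)*1.3)),(8,int((170-x)*1.3)),(0,0,255),1)
cv2.imwrite("pics/r13.png",B);print(B.shape)
E
```

```text
[ 499.21738084 -225.31291213  324.85579986]
(442, 494, 3)
```

View pics/r13.png

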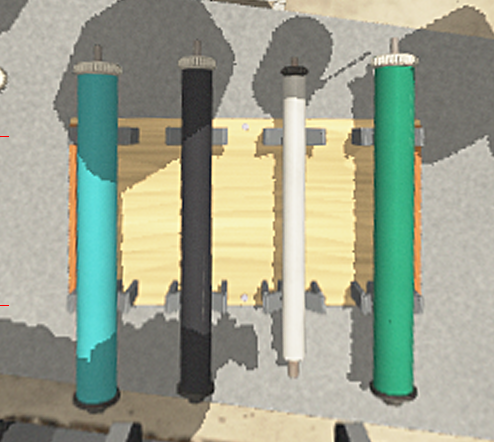

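The order is right: cyan, black, silver, green from left to right, all seated. Cyan (rows 44-410) sits about 5 mm nearer the robot than the others (39-403), so I re-centre it; there is plenty of time.

```bash
python3 - <<'E'
from plan import *
p=list(place("cyan"));go((p[0],p[1],100,.134))
E
```

```text
now [ 499.3 -225.4  324.8] yaw 0.1341
slide [  16.5 -107.   224.9] dr [-0.01  0.02  0.  ]
```

step_arm:
  motion:
    - {"dr": [0,0,0],"slide": [4,-25,30],"jaw": 50}
    - {"dr": [0,0,0],"slide": [8,-55,75],"jaw": 50}
    - {"dr": [0,0,0],"slide": [13,-85,125],"jaw": 50}
    - {"dr": [0,0,0],"slide": [16.5,-107,175],"jaw": 50}
    - {"dr": [0,0,0],"slide": [16.5,-107,210],"jaw": 50}
    - {"dr": [0,0,0],"slide": [16.5,-107,225],"jaw": 50}
    - {"dr": [0,0,0],"slide": [16.5,-107,225],"jaw": 50}
    - {"dr": [0,0,0],"slide": [16.5,-107,225],"jaw": 50}

```text
clock: 33.8
position: [502.7, -117.1, 102.6]
ee_rot: [0.998, 0.067, 0.001, 0.0]
contact_force: [-0.3, -0.2, 0.3]
gripper_width: 49.8
grasp_force: 0.0
```

```bash
python3 - <<'E'
from plan import *
go(place("cyan",2.5));im=shot("w14")
print(' '.join("%d"%(p[1]-p[2]) for p in im[200,215:300].astype(int)))
print(proj("wrist",[*fr((516,-230),.134,30,114),54],pose("w14")))
E
```

```text
now [ 502.7 -117.1  102.6] yaw 0.1346
slide [-2.1 -0.4 65.1] dr [ 0.   -0.02  0.  ]
-72 -70 -69 -70 -77 -47 -14 -13 -14 -13 -13 -15 -14 -11 -32 -26 -36 31 79 84 91 96 98 101 108 110 110 117 118 119 121 123 122 122 122 124 125 126 125 127 127 125 126 124 124 123 125 123 120 123 118 120 114 112 115 111 104 99 94 92 78 0 -11 -8 -8 -7 -7 -8 -8 -7 -7 -7 -8 -7 -7 -6 -6 -7 -7 -7 -7 -6 -6 -6 -6
[255.96931664 175.56859403]
```

step_arm:
  motion:
    - {"dr": [0,0,0],"slide": [-1,-1,20],"jaw": 50}
    - {"dr": [0,0,0],"slide": [-2,-1.2,42],"jaw": 50}
    - {"dr": [0,0,0],"slide": [-2,-1.2,58],"jaw": 50}
    - {"dr": [0,0,0],"slide": [-2,-1.2,65],"jaw": 50}
    - {"dr": [0,0,0],"slide": [-2,-1.2,65],"jaw": 40}
    - {"dr": [0,0,0],"slide": [-2,-1.2,65],"jaw": 20}
    - {"dr": [0,0,0],"slide": [-2,-1.2,65],"jaw": 20}
    - {"dr": [0,0,0],"slide": [-2,-1.2,65],"jaw": 20}

```text
clock: 34.85
position: [500.2, -115.6, 37.4]
ee_rot: [0.998, 0.068, 0.001, 0.0]
contact_force: [-2.2, 1.9, 7.1]
gripper_width: 28.2
grasp_force: 59.2
```

step_arm:
  motion:
    - {"dr": [0,0,0],"slide": [0,0,-6],"jaw": 20}
    - {"dr": [0,0,0],"slide": [0,0,-12],"jaw": 20}
    - {"dr": [0,0,0],"slide": [3,0,-12],"jaw": 20}
    - {"dr": [0,0,0],"slide": [5,0,-12],"jaw": 20}
    - {"dr": [0,0,0],"slide": [5,0,-8],"jaw": 20}
    - {"dr": [0,0,0],"slide": [5,0,-4],"jaw": 20}
    - {"dr": [0,0,0],"slide": [5,0,-1],"jaw": 20}
    - {"dr": [0,0,0],"slide": [5,0,0],"jaw": 20}

```text
clock: 35.85
position: [504.0, -115.1, 37.3]
ee_rot: [0.998, 0.068, -0.001, 0.0]
contact_force: [-5.5, 2.3, 14.5]
gripper_width: 28.1
grasp_force: 60.6
```

step_arm:
  motion:
    - {"dr": [0,0,0],"slide": [0,0,0],"jaw": 20}
    - {"dr": [0,0,0],"slide": [0,0,0],"jaw": 34}
    - {"dr": [0,0,0],"slide": [0,0,0],"jaw": 42}
    - {"dr": [0,0,0],"slide": [0,0,0],"jaw": 50}
    - {"dr": [0,0,0],"slide": [0,0,-15],"jaw": 50}
    - {"dr": [0,0,0],"slide": [0,0,-60],"jaw": 50}
    - {"dr": [0,0,0],"slide": [0,0,-110],"jaw": 50}
    - {"dr": [0,0,0],"slide": [0,0,-150],"jaw": 50}

```text
clock: 36.85
position: [504.7, -115.2, 189.6]
ee_rot: [0.998, 0.068, 0.002, 0.0]
contact_force: [0.6, -0.1, -0.0]
gripper_width: 50.1
grasp_force: 0.0
```

step_arm:
  motion:
    - {"dr": [0,0,0],"slide": [0,25,-30],"jaw": 50}
    - {"dr": [0,0,0],"slide": [-4,55,-60],"jaw": 50}
    - {"dr": [0,0,0],"slide": [-10,85,-95],"jaw": 50}
    - {"dr": [0,0,0],"slide": [-18,105,-125],"jaw": 50}
    - {"dr": [0,0,0],"slide": [-20,110,-138],"jaw": 50}
    - {"dr": [0,0,0],"slide": [-20,110,-138],"jaw": 50}
    - {"dr": [0,0,0],"slide": [-20,110,-138],"jaw": 50}
    - {"dr": [0,0,0],"slide": [-20,110,-138],"jaw": 50}

```text
clock: 37.85
position: [499.1, -226.0, 323.0]
ee_rot: [0.998, 0.068, -0.001, -0.0]
contact_force: [-0.5, 1.4, 0.7]
gripper_width: 50.0
grasp_force: 0.0
```

```bash
python3 - <<'E'
from plan import *
im=shot("w15");print(pose("w15")[0],arm.read_state()["clock"])
B=rect("w15",(516,-230),.134,54,s=1.3);cv2.imwrite("pics/r15.png",B)
E
```

```text
[ 499.05915577 -226.01746627  323.02629741] 37.9
```

View pics/r15.png

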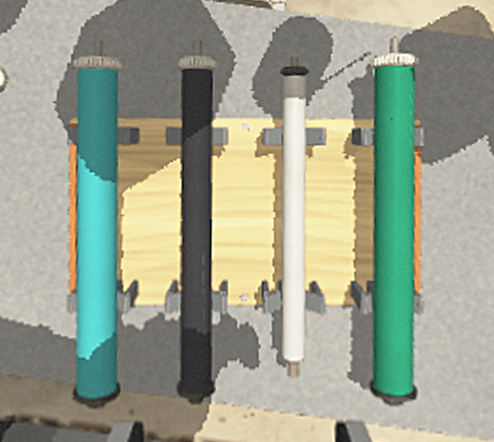

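Cyan now spans rows 39-405, level with black and green. All four are seated in the right order, so I hand in.

```bash
python3 -c "
from bench import arm
print(arm.job_done())"
```

```text
the job is handed in; nothing more can be done
None
```

All four rollers are on the plywood rack in reverse order (cyan, black, magnetic, green from the left), seated in their V blocks and centred lengthwise to within a few millimetres as measured, handed in at about 38 s.

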